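Square up a cabinet-door frame with a slide rule

ROBOT

A 6-joint arm with a two-finger parallel gripper is mounted at the origin on the work surface. World frame = base frame: x ahead of the robot, y to its left, z up, the work surface at z = 0. Lengths are in m, angles in rad, forces in N, time in s.
With the tool pointing down it reaches from about 0.25 to 0.725 m from the base axis. Payload 4 kg.
Tool frame: the origin (TCP) lies midway between the tips of the shut fingers; the grasp point (between the pads) lies 19 mm behind it (bot.grip_point_offset is the distance from the TCP to the grasp point, in m); z points along the fingers, y is the line along which they close (so a half turn about z gives the same grasp; the last joint's range is limited). The gripper opens to 85 mm and grips with 20 to 120 N. Pads are 22 mm wide; open, the fingers measure 114 mm over their backs; the gripper's body (76 mm by 85 mm) begins 54 mm behind the grasp point. The pads swing forward as they close: fully open they stand 13 mm farther back than shut.
Start: joints at [1.196, 0.241, 0.005, 1.335, 0, 1.571], TCP at [0.183, 0.465, 0.231] pointing down, gripper open.
Joint ranges: [-2.72, 2.72], [-1.05, 1.87], [-1.09, 1.28], [-1.99, 2.15], [-1.42, 1.44], [-3.14, 3.14]. Speed limits (rad/s): [2.79, 2.79, 3.14, 3.14, 3.14, 3.14].

INTERFACE

Orientations are given as a unit quaternion [x, y, z, w].
In Python, from workcell import bot gives the robot as it stands.
- The arm moves only by the tool step_arm, never from a script. Its argument "targets" is text: rows parted by semicolons, each of 7 numbers parted by spaces: the opening, from -1 (shut) to 1 (fully open), so that 0 is half open, then the shift along the world's x, y, z normalised to -1 to 1, where 1 is 0.5 m, then the turn, a rotation vector about the world's x, y, z normalised to -1 to 1, where 1 is pi/4 rad. In form: gripper x y z wx wy wz; .... A call has 1 to 10 rows; each row is the pose to reach, as a shift and turn from the pose commanded when the call began; what a row does not reach only later rows make up. A row lasts 1/12 s, in which the tool goes at most 41.7 mm and 7.16 degrees, less where a joint would pass 70% of its speed; a pose out of reach is approached as far as the arm can. A call with a number of a shift or a turn outside -1 to 1 is refused whole. A call with a gripper value outside its range is refused whole. The fingers move at their own pace and stop on an object; the grip force is fixed at half the most. Time passes only in rows, so rows that repeat a pose let the fingers close. It gives the time, the measured TCP pose, the force, the opening and the grip force at its end, in the units of the state.
- bot.get_obs(): the state, without advancing time (a new reading comes with each control period).
- bot.camera(name): name is "side" or "top"; returns the picture (480x640x3 uint8, red, green, blue); there is no depth.
- bot.camera_info(name): a dict with "vertical_fov" (degrees; the focal length in pixels is half the picture's height over the tangent of half this angle, whatever the lens; pixels are square), "cx", "cy" (the principal point, pixels), "pose" (4x4, takes a point from camera to world coordinates). Camera axes: x right, y up, looking along -z (the intrinsics and any distortion apply to the point x, -y, -z); pixel columns grow to the right and rows downward; lengths in m; the calibration is good to about 2 mm. A picture is of the moment at which its call begins. camera_info takes no time and is no camera call.
- bot.job_done(): hands the job in; it is judged then, once.
The state is a dict: "clock": time; "joint_pos": joint angles; "joint_vel": joint speeds; "tau": joint torques, N m; "eef_pos": TCP position; "tool_rot": TCP orientation; "ft_force": force on the tool from outside, world axes, zero at the start; "ft_torque": the same for the moment, N m; "grip_width": finger opening in m; "grasp_force": force on a finger pad.
Only numpy, scipy, OpenCV 4.12 (cv2) and the standard library are available. Lean on these libraries where they do the work, as an engineer would, in place of code of your own. Each camera call takes 0.05 s, during which the arm holds its last target. There are 200 camera calls.

TASK

Check the wooden door frame on the bench for square: lay the slide rule flat on the bench inside it, first from the near left corner to the far right one, then from the near right to the far left, each time drawing the slide out until both tips bear lightly and fully in the two corners for a moment, never forcing the frame apart. Then push the slide in, leave the rule lying flat in the opening, clear of the frame's sides, and if the two diagonals differ, push the frame's far end sideways until they are equal and let go. Leave the other things on the bench alone.

Things in the scene. Friction and masses are not known exactly. Their poses are not given: they have to be found in the camera images.
- frame: Plain wooden cabinet-door frame flat on the bench; rails and stiles 30 mm wide, 22 mm high; opening 180 mm along x, 240 mm along y when square. Origin on the bench, centre of the square opening; x away from the robot to the far rail, y left, z up. The near rail (x = -105 mm) is fixed by two steel clamps, 50 mm high, at y = +-50. The stiles pivot on bolts at x = +-105, y = +-135.
- near_left (a point): Near left inner corner of the frame (fixed): the point the centre of a 5 mm radius round tip takes when it touches both inner faces there (5 mm from each face), 11 mm above the bench
- near_right (a point): Near right inner corner of the frame (fixed): the point the centre of a 5 mm radius round tip takes when it touches both inner faces there (5 mm from each face), 11 mm above the bench
- far_left (a point): Far left inner corner of the frame (moves with the far rail): the point the centre of a 5 mm radius round tip takes when it touches both inner faces there (5 mm from each face), 11 mm above the bench
- far_right (a point): Far right inner corner of the frame (moves with the far rail): the point the centre of a 5 mm radius round tip takes when it touches both inner faces there (5 mm from each face), 11 mm above the bench
- far_mid (a point): Middle of the far rail's top, 22 mm up; at frame x = 105 mm, y = 0 when square. The far end racks along y; it starts 0 to 14 mm off, either way. About 13 N on the far rail (16 N on a stile at frame x = 65) moves it slowly; it stays where left. 1 mm to the left (+y) makes the diagonal near right - far left 0.7 mm longer, the other 0.7 mm shorter.
- slide_grip (a point): Centre of the slide's upright grey grip block, 26 x 26 mm, from 17 to 55 mm above the bench (this point: 36). x along the rule to the slide's tip. The slide tip is 115 mm ahead of it, the plain end's tip 120 mm + slide value behind. The rule (0.45 kg) can be lifted and moved by this block alone; the slide's friction (1 N) keeps its setting.
- slide (a joint): How far the rule's slide is drawn out, m: 0 = fully in (235 mm between fixed_tip and slide_tip), 0.075 = fully out. Square frame: 286 mm between true tip centres on either diagonal. Drawn out, the bar stays lying on the bench (its friction there is 2 to 3 N); pushed back, the slide stops at 0, then pushes the bar along.
- fixed_tip (a point): Centre of the round tip (radius 5 mm, 14 mm high) at the plain end of the rule's bar, 7 mm above the bench when the rule lies flat.
- slide_tip (a point): Middle setting of the round tip (radius 5 mm, 14 mm high) at the slide's end, 10 mm above the bench when the rule lies flat. The tip sits on a brass adjusting stem that is set differently each time and not changed during the job: its true centre is up to 8 mm ahead of or behind this point along the rule, so the touch must be felt.
- rule: The slide rule: aluminium bar 20 mm wide, 12 mm high, with a steel slide on top, 10 mm wide, and an upright round tip at each end. Origin on its underside, 120 mm from the plain end's tip; x along the rule to the slide's tip, z up. It must not press on the frame with more than 12 N; 3 to 8 N is a good measuring touch.
- rule_mid (a point): Centre of the rule's aluminium bar (188 mm long), 6 mm above the bench when the rule lies flat.
- wrench: Bystander: steel open-end wrench lying on the bench to the right.
- screwdriver: Bystander: screwdriver lying in front of the frame, close to the robot.
- hammer: Bystander: hammer lying on the left beyond the rule.
- spray_can: Bystander: can, 60 mm across, 160 mm tall, standing on the right.
- screw_jar: Bystander: glass jar with steel cap, 64 mm across, 80 mm tall, standing beyond the frame.
- offcut: Bystander: wooden offcut 100 x 45 x 20 mm lying beyond the frame.
- bearing: Bystander: steel bearing ring, 52 mm across, 15 mm high, lying on the left beyond the rule.
Things that resemble listed ones, but are neither listed nor needed, are in the scene too. Of the things shaped like the rule, the aluminium one is meant.

How it is judged:
By the outcome, as a careful person would: the job done as asked, in the order asked, and still so for the second after the job is handed in, with the robot touching nothing.
It also fails if it takes over 72 s, if anything falls off the work surface, if the arm or the gripper's body presses on something with over 40 N, if the wrist force passes 120 N, or if a joint passes its speed limit or range.

## Working session

There is one attempt and no reset: what is moved stays moved. The work goes in short steps, Python scripts to look and compute and a tool call to move; the robot and the scene stay as the last step left them, time stands still between calls to the robot, and variables do not carry over. Pictures are saved under pics/ and viewed, at most 10 in all, crops included, and the job is handed in when it is done.

Besides the shell and the picture viewer there is one more tool, called after "Emit:" as name(argument=value, ...), one argument or row to a line, values as JSON. step_arm: Moves the arm, as the interface text tells. Scaled input: -1 to 1 covers 0.5 m each way for a shift and pi/4 rad each way for a turn. Its arguments: {"type":"object","properties":{"targets":{"type":"string"}},"required":["targets"]}

```bash
mkdir -p pics; ls
python3 - <<'E'
from workcell import bot
import cv2,numpy as np
for n in("top","side"):
    i=bot.camera_info(n);print(n,i)
    cv2.imwrite(f"pics/{n}0.png",bot.camera(n)[:,:,::-1])
print(bot.get_obs())
E
```

```text
pics
top {'vertical_fov': 54.71905089749639, 'cx': 317.987697199034, 'cy': 242.8512731806335, 'pose': array([[ 0.02991374,  0.98077393, -0.19284102,  0.29873534],
       [-0.99926826,  0.03394395,  0.01762845, -0.00812817],
       [ 0.02383531,  0.19217258,  0.98107165,  1.08112532],
       [ 0.        ,  0.        ,  0.        ,  1.        ]])}
side {'vertical_fov': 50.76436121127449, 'cx': 325.7421778707436, 'cy': 241.18140049496793, 'pose': array([[-0.99311769,  0.04292371, -0.10897159,  0.35640523],
       [-0.11503815, -0.53217372,  0.83878326,  1.11877552],
       [-0.02198813,  0.84554638,  0.533449  ,  0.77434817],
       [ 0.        ,  0.        ,  0.        ,  1.        ]])}
{'clock': 0.1, 'joint_pos': array([1.19594789e+00, 2.41339858e-01, 3.82302092e-03, 1.33521999e+00,
       4.42715267e-06, 1.57079924e+00]), 'joint_vel': array([-2.53854230e-03, -1.78403999e-03,  3.41973858e-03, -9.17216876e-04,
       -9.34801603e-04,  7.32737768e-05]), 'tau': array([ 2.89291020e-04, -3.73137653e+01,  2.53009576e+01,  1.08418163e-02,
        1.38071442e-05,  1.02050208e-06]), 'eef_pos': array([0.18284795, 0.46473169, 0.23048718]), 'tool_rot': array([ 1.86330187e-01,  9.82486702e-01, -9.52844554e-04, -1.82958659e-04]), 'ft_force': array([-0.21264658,  0.79264084,  0.16116959]), 'ft_torque': array([ 0.02549148, -0.01069622, -0.00182289]), 'grasp_force': 0.0, 'grip_width': 0.08542055453219292}
```

View pics/top0.png

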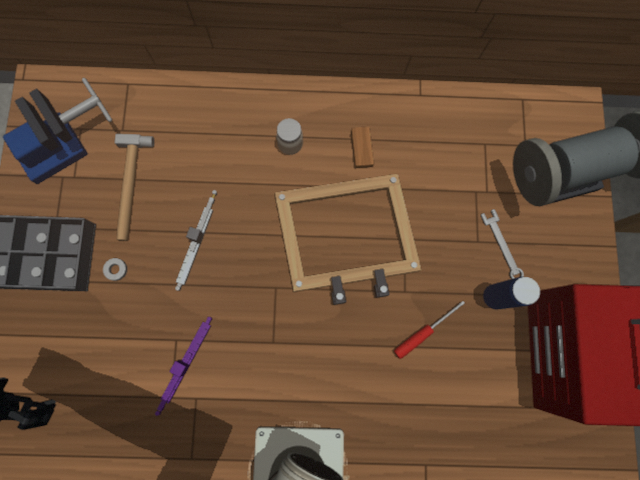

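View pics/side0.png

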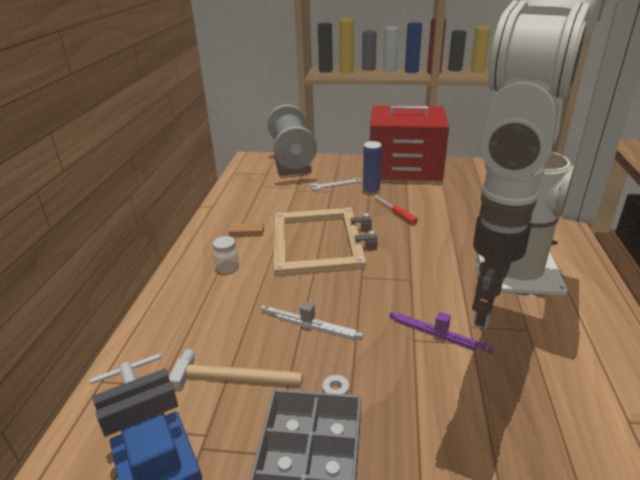

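The top view shows the aluminium rule at (195,240). Its thin-stem end is at (214,193), its other end at (179,287), and its grip at (195,236). The only lookalike is the purple rule at (185,365). The frame's bolts are at (282,197), (394,181), (414,266) and (298,284). I choose the aluminium rule and will check it in a crop.

```bash
cat > h.py <<'E'
import numpy as np,cv2
from workcell import bot
def K(n):
    i=bot.camera_info(n);f=240/np.tan(np.radians(i["vertical_fov"])/2);return f,i["cx"],i["cy"],np.array(i["pose"])
def ray(n,u,v):
    f,cx,cy,P=K(n);d=P[:3,:3]@np.array([(u-cx)/f,-(v-cy)/f,-1.]);return P[:3,3],d
def onz(n,u,v,z):
    o,d=ray(n,u,v);return o+d*(z-o[2])/d[2]
def proj(n,p):
    f,cx,cy,P=K(n);c=P[:3,:3].T@(np.array(p)-P[:3,3]);return cx+f*c[0]/-c[2],cy-f*c[1]/-c[2]
E
python3 - <<'E'
from h import *
im=cv2.imread("pics/top0.png")
c=im[165:310,170:430];cv2.imwrite("pics/crop1.png",cv2.resize(c,None,fx=3,fy=3,interpolation=cv2.INTER_CUBIC))
s=cv2.imread("pics/side0.png")
hsv=cv2.cvtColor(im,cv2.COLOR_BGR2HSV)
# aluminium: low saturation bright
m=cv2.inRange(hsv,(0,0,120),(180,50,255));m[:,:170]=0;m[:,225:]=0;m[:185]=0;m[300:]=0
ys,xs=np.nonzero(m);print(len(xs),xs.min(),xs.max(),ys.min(),ys.max())
pts=np.float32(np.c_[xs,ys]);print(cv2.fitLine(pts,cv2.DIST_L2,0,.01,.01).ravel())
g=cv2.inRange(hsv,(0,0,0),(180,60,119));g[:,:180]=0;g[:,210:]=0;g[:220]=0;g[250:]=0
ys,xs=np.nonzero(g);print('grip',len(xs),xs.min(),xs.max(),ys.min(),ys.max())
for n,u,v,z in[("slide_tip",214,193,.017),("plain",179,287,.014),("grip top",195,234,.055)]:print(n,onz("top",u,v,z))
for u,v in[(282,197),(394,181),(414,266),(298,284)]:print("bolt",onz("top",u,v,.022))
E
```

```text
666 175 215 190 290
[  0.35730144  -0.9339891  193.86937    244.61562   ]
grip 179 186 208 221 249
slide_tip [0.6199806  0.22332668 0.017     ]
plain [0.39470661 0.28723756 0.014     ]
grip top [0.51113786 0.25055532 0.055     ]
bolt [0.61460561 0.06138204 0.022     ]
bolt [ 0.66441643 -0.20499533  0.022     ]
bolt [ 0.45999327 -0.25114889  0.022     ]
bolt [0.40954901 0.0156411  0.022     ]
```

View pics/crop1.png

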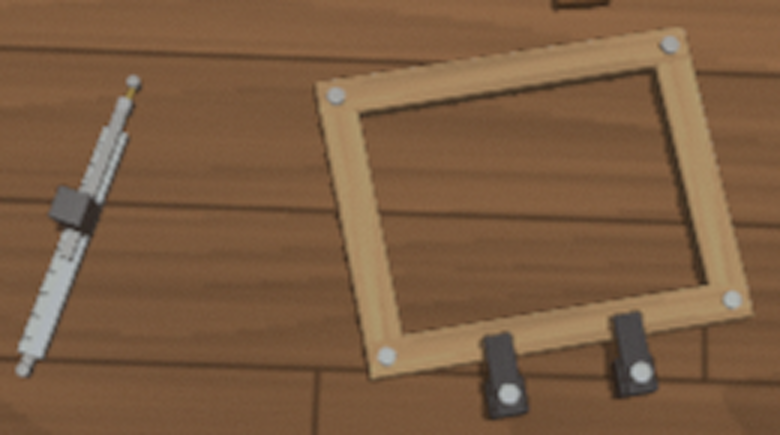

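The crop confirms the aluminium rule. The stem and slide tip are at about (214,192) and the plain end at (178,288), with the slide nearly in. The frame geometry fits the bolt spacing, and the far end is about 7 mm to the left.

Run:
```python
from h import *
print("side grip",onz("side",307.5,306,.055)); print("side tips",onz("side",263.5,308.5,.017),onz("side",358,336,.014))
for p in[(.510,.2545,.055),(.511,.2506,.055)]:print(proj("top",p),proj("side",p))
for n,(x0,x1,y0,y1) in dict(top=(180,212,215,255),side=(290,325,295,330)).items():
    im=cv2.imread(f"pics/{n}0.png");h=cv2.cvtColor(im,cv2.COLOR_BGR2HSV)[y0:y1,x0:x1]
    m=cv2.inRange(h,(0,0,40),(180,60,135));k,l,st,c=cv2.connectedComponentsWithStats(m);i=1+st[1:,4].argmax();print(n,st[i],c[i]+[x0,y0])
    print("\n".join("".join(f"{v:4d}" for v in r) for r in h[10 if n=="top" else 4:34:2,::2,2]))
o=[bot.get_obs()["ft_force"] for _ in range(3)];print(o)
```

```text
side grip [0.51271494 0.25865757 0.055     ]
side tips [0.62184663 0.23128913 0.017     ] [0.39763264 0.30028378 0.014     ]
(np.float64(193.19760396367639), np.float64(234.43434706966264)) (np.float64(308.9786061079604), np.float64(304.87408286881623))
(np.float64(194.97508728639244), np.float64(234.05921585972533)) (np.float64(308.784813202645), np.float64(303.734035239579))
top [  6   0  22  40 197] [195.0964467  233.96954315]
 123 122 122 123 122 122 123 122 122 157 156 155 137 135 110 123
 119 121 118 118 112 101  99 109 132 152 157 128 173  83 120 120
 121 122 121 123 111 102 101 103 113 119 143 140 146 100 122 122
  92  94  97  97  98 103 102 105 105 104  67 146 112 110 113 115
 116 115 114 106 103 103 104 104 108  92  51  67  78  94  94  92
 124 124 126 109 103 105 104 105 108  74  54  56 106 127 128 126
 116 116 116  98  85 105 105 108 101  53  52  58 117 117 118 119
 122 121 121 123 101  53  70  83  84  52  51  90 119 119 120 119
 122 123 123 125 104  76 113  86  50  50  55 113 123 123 125 123
 121 122 122 121 122 145 166 160 123  96  61 121 122 121 121 123
 122 122 123 123
[... 708 characters left out ...]
  87  86  81  79  77 106 160 162 158 153 160
 168 176 183 186 180 133  83  84  85  85  81  76 110 161 162 157 153 161
 155 161 148 168 171 134  84  87  82  84  78  78 128 162 164 155 156 159
 154 179 179 151 159 126  90  83  82  81  80 109 161 172 167 157 158 161
 120 120 128 135 166 169 130 101  94  86  88 146 177 186 183 185 171 175
 143 123 120 119 118 122 119 123 127 117 115 148 160 150 158 165 169 198
 161 155 156 152 136 129 112 121 120 118 120 150 174 180 157 160 189 200
 157 160 160 161 161 126  99 116 110 109 118 118 119 129 132 159 180 190
[array([-0.21264658,  0.79264084,  0.16116959]), array([-0.21264658,  0.79264084,  0.16116959]), array([-0.21264658,  0.79264084,  0.16116959])]
```

Emit:
step_arm(
  targets="1 0.08 -0.05 0 0 0 0;1 0.16 -0.1 0 0 0 0;1 0.24 -0.16 -0.02 0 0 0.03;1 0.32 -0.22 -0.05 0 0 0.06;1 0.40 -0.28 -0.08 0 0 0.1;1 0.48 -0.34 -0.12 0 0 0.12;1 0.54 -0.39 -0.16 0 0 0.12;1 0.6 -0.42 -0.2 0 0 0.12;1 0.655 -0.42 -0.2 0 0 0.12;1 0.655 -0.42 -0.2 0 0 0.12",
)

```text
clock: 0.93
eef_pos: [0.5119, 0.2529, 0.1294]
tool_rot: [0.141, 0.99, -0.001, -0.001]
ft_force: [0.3, 1.0, 0.6]
grip_width: 0.0854
grasp_force: 0.0
```

Emit:
step_arm(
  targets="1 -0.002 0.005 -0.06 0 0 0;1 -0.002 0.005 -0.12 0 0 0;1 -0.002 0.005 -0.17 0 0 0;1 -0.002 0.005 -0.215 0 0 0;1 -0.002 0.005 -0.215 0 0 0;1 -0.002 0.005 -0.215 0 0 0",
)

```text
clock: 1.43
eef_pos: [0.508, 0.257, 0.0223]
tool_rot: [0.14, 0.99, -0.001, -0.002]
ft_force: [-0.0, -0.6, 0.8]
grip_width: 0.0851
grasp_force: 0.0
```

Run:
```python
from h import *
o=bot.get_obs();print(o)
cs=[]
for n,(x0,x1,y0,y1) in dict(top=(150,250,170,310),side=(230,390,240,360)).items():
    cs.append(cv2.resize(bot.camera(n)[y0:y1,x0:x1,::-1],(400,500)))
cv2.imwrite("pics/c2.png",np.hstack(cs))
```

```text
{'clock': 1.4333, 'joint_pos': array([ 4.68330077e-01,  5.49193924e-01, -1.12744331e-01,  9.13393993e-01,
       -1.83584374e-05,  7.48912347e-01]), 'joint_vel': array([ 0.00195488, -0.04495274,  0.05039249,  0.00622057, -0.0013778 ,
       -0.00237803]), 'tau': array([-8.09241808e-02, -4.52045918e+01,  1.95982772e+01, -3.58751952e-02,
       -3.47232562e-03,  1.98714525e-05]), 'eef_pos': array([0.50801996, 0.25698422, 0.02229984]), 'tool_rot': array([ 0.13983101,  0.99017278, -0.00130421, -0.00185547]), 'ft_force': array([-0.04240678, -0.57180003,  0.7578832 ]), 'ft_torque': array([ 0.00663133,  0.01353547, -0.01076812]), 'grasp_force': 0.0, 'grip_width': 0.08507164877028915}
```

View pics/c2.png

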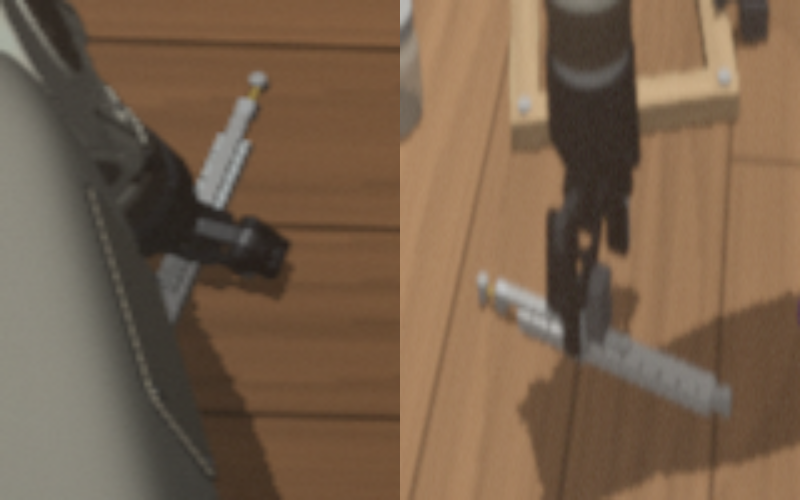

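The jaws straddle the grip block: the near finger is at about (572,320) in the side crop and the block just right of it at (597,305). Closing.

Emit:
step_arm(
  targets="-1 0 0 0 0 0 0;-1 0 0 0 0 0 0;-1 0 0 0 0 0 0;-1 0 0 0 0 0 0;-1 0 0 0 0 0 0;-1 0 0 0 0 0 0;-1 0 0 0 0 0 0;-1 0 0 0 0 0 0",
)

```text
clock: 2.2
eef_pos: [0.5099, 0.2578, 0.0245]
tool_rot: [0.14, 0.99, 0.0, 0.0]
ft_force: [-1.6, -1.7, 6.3]
grip_width: 0.025
grasp_force: 59.6
```

Run:
```python
from h import *
o=bot.get_obs();print(o["eef_pos"],o["tool_rot"],o["ft_force"],o["ft_torque"],o["grip_width"],o["grasp_force"])
im=bot.camera("top");cv2.imwrite("pics/t3.png",im[:,:,::-1])
# slide tip centroid: bright top beyond stem
g=cv2.cvtColor(im,cv2.COLOR_RGB2GRAY)
print(g[184:202,204:222:1])
```

```text
[0.50987511 0.25782892 0.02454298] [1.39905054e-01 9.90164812e-01 1.76385682e-04 4.34645663e-04] [-1.61179364 -1.74131642  6.34096333] [-0.19525029  0.19155756 -0.07652279] 0.025048101544242883 59.61397469043732
[[ 94  92  93  94  90  91  91  92  93  90  90  91  90  90  90  89  87  91]
 [ 94  95  95  94  95  93  92  96  94  94  96  94  96  95  96  94  94  96]
 [ 94  93  91  92  94  92  91  93  93  91  93  92  93  93  94  93  93  93]
 [ 91  91  92  90  92  91  90  90  92  91  92  92  90  93  91  91  90  91]
 [ 91  92  92  91  92  92  92  91  90  91  91  91  91  91  93  93  93  91]
 [ 94  95  93  92  92  93  91  91  93  97  98  96  92  94  91  91  93  93]
 [ 92  94  94  93  92  94  92  91 108 127 138 124 100  93  95  95  95  94]
 [ 93  91  92  94  95  93  94  98 124 145 149 140 112  94  92  94  92  93]
 [ 93  93  92  93  94  93  93  93 129 151 152 134  97  88  91  94  95  92]
 [ 94  95  95  92  93  94  94  94 103 119 126 107  70  82  92  92  94  92]
 [ 96  96  96  95  96  95  96  95  91 110 108  75  59  80  96  94  95  97]
 [ 98  99 100  96  97  98  95  94 103 114  96  61  76  91  93  95  95  94]
 [ 96  98  98  97  98  97  97  96 115 119  92  80  89  91  92  93  92  93]
 [ 92  91  93  91  92 112 131 134 137 112  85  90  91  91  90  90  91  90]
 [ 90  89  90  91  95 127 153 157 154 119  83  91  89  89  90  90  88  89]
 [ 92  91  91  91 114 143 157 159 148 111  75  86  92  91  90  91  90  90]
 [ 93  93  91  90 126 156 161 156 131  84  68  86  93  90  91  92  91  93]
 [ 91  92  92  97 128 151 156 152 124  73  77  90  90  95  93  91  92  92]]
```

```bash
cat > fr.py <<'E'
from h import *
def bolts(im,seeds=[(298.7,283.3),(414.3,264.7),(281.7,196.7),(393.3,179.7)]):
    hsv=cv2.cvtColor(im,cv2.COLOR_BGR2HSV);r=[]
    for u,v in seeds:
        x0,y0=int(u)-7,int(v)-7;w=np.clip(95-hsv[y0:y0+15,x0:x0+15,1].astype(float),0,None)*(hsv[y0:y0+15,x0:x0+15,2]>110)
        yy,xx=np.mgrid[y0:y0+15,x0:x0+15];q=(w.sum(),)
        r.append(((w*xx).sum()/w.sum(),(w*yy).sum()/w.sum()))
    return r
E
python3 - <<'E'
from fr import *
b=bolts(cv2.imread("pics/top0.png"));print(np.round(b,1))
B=np.array([onz("top",*p,.025)[:2] for p in b]);print(B.round(4))
NL,NR,FL,FR=B
print([np.linalg.norm(x).round(4) for x in(NL-NR,FL-FR,FL-NL,FR-NR)])
d=(NL-NR)+(FL-FR);ey=d/np.linalg.norm(d);ex=np.array([ey[1],-ey[0]])
off=np.dot((FL-NL+FR-NR)/2,ey);O=(NL+NR)/2+.105*ex
print("yaw",np.degrees(np.arctan2(ex[1],ex[0])),"off",off,"O",O)
W=lambda x,y:O+x*ex+y*ey
c=dict(nl=W(-.085,.115),nr=W(-.085,-.115),fr=W(.085,-.115+off),fl=W(.085,.115+off));print(c)
for a,f in(("nl","fr"),("nr","fl")):
    v=c[f]-c[a];L=np.linalg.norm(v);v/=L;print(a,f,L,"dir",v,"yaw",np.degrees(np.arctan2(v[1],v[0])),"grip when seated",c[a]+.12*v)
o=bot.get_obs();t=onz("top",213.7,191.7,.017)[:2];print("tip",t,"dist",np.linalg.norm(t-o["eef_pos"][:2]),"yaw",np.degrees(np.arctan2(*(t-o["eef_pos"][:2])[::-1])))
E
```

```text
[[298.5 283.4]
 [413.7 264.5]
 [281.5 196.5]
 [392.9 179.5]]
[[ 0.4107  0.0145]
 [ 0.463  -0.2498]
 [ 0.6148  0.0624]
 [ 0.667  -0.2017]]
[np.float64(0.2694), np.float64(0.2693), np.float64(0.2097), np.float64(0.2096)]
yaw 11.186707783120509 off 0.007484516519711591 O [ 0.5398813  -0.09726876]
{'nl': array([ 0.43418551, -0.00094431]), 'nr': array([ 0.47880706, -0.22657435]), 'fr': array([ 0.64412505, -0.18625089]), 'fl': array([0.59950349, 0.03937915])}
nl fr 0.2800234639962632 dir [ 0.74972125 -0.66175376] yaw -41.43376210782552 grip when seated [ 0.52415206 -0.08035476]
nr fl 0.2920597466043569 dir [0.41325937 0.91061336] yaw 65.59025130138257 grip when seated [ 0.52839819 -0.11730075]
tip [0.62316403 0.22426959] dist 0.11814964133929708 yaw -16.499322546152534
```

Emit:
step_arm(
  targets="-1 0 0 0.02 0 0 0;-1 0 0 0.05 0 0 0;-1 0 0 0.1 0 0 0;-1 0 0 0.14 0 0 0;-1 0 0 0.14 0 0 0;-1 0 0 0.14 0 0 0",
)

```text
clock: 2.75
eef_pos: [0.51, 0.2581, 0.0942]
tool_rot: [0.14, 0.99, 0.001, 0.001]
ft_force: [0.0, -0.6, -4.6]
grip_width: 0.0252
grasp_force: 59.9
```

Emit:
step_arm(
  targets="-1 0.005 -0.05 0.02 0 0 -0.05;-1 0.01 -0.12 0.02 0 0 -0.12;-1 0.015 -0.2 0.02 0 0 -0.2;-1 0.02 -0.28 0.02 0 0 -0.28;-1 0.025 -0.36 0.02 0 0 -0.36;-1 0.03 -0.44 0.02 0 0 -0.44;-1 0.035 -0.52 0.02 0 0 -0.5;-1 0.04 -0.6 0.02 0 0 -0.562;-1 0.04 -0.65 0.02 0 0 -0.562;-1 0.04 -0.687 0.02 0 0 -0.562",
)

```text
clock: 3.58
eef_pos: [0.5276, -0.0885, 0.1013]
tool_rot: [0.355, 0.935, -0.001, -0.002]
ft_force: [-0.8, 0.6, -4.1]
grip_width: 0.0252
grasp_force: 60.3
```

Emit:
step_arm(
  targets="-1 0 0 0 0 0 0;-1 0 0 -0.04 0 0 0;-1 0 0 -0.08 0 0 0;-1 0 0 -0.11 0 0 0;-1 0 0 -0.11 0 0 0;-1 0 0 -0.11 0 0 0",
)

```text
clock: 4.08
eef_pos: [0.5273, -0.0848, 0.0465]
tool_rot: [0.353, 0.936, -0.0, -0.003]
ft_force: [1.1, -0.1, -4.4]
grip_width: 0.0252
grasp_force: 60.4
```

Run:
```python
from h import *
o=bot.get_obs();print(o["eef_pos"],o["tool_rot"],o["ft_force"],o["ft_torque"])
t=bot.camera("top")[165:310,260:430,::-1];s=bot.camera("side")[190:290,250:390,::-1]
cv2.imwrite("pics/c4.png",np.hstack([cv2.resize(t,(400,340)),cv2.resize(s,(400,340))]))
```

```text
[ 0.52729809 -0.08484185  0.04654047] [ 3.52888691e-01  9.35660891e-01 -4.74707680e-04 -2.83604635e-03] [ 1.12827919 -0.11952342 -4.37862331] [-0.00996253 -0.04954666  0.05780263]
```

View pics/c4.png

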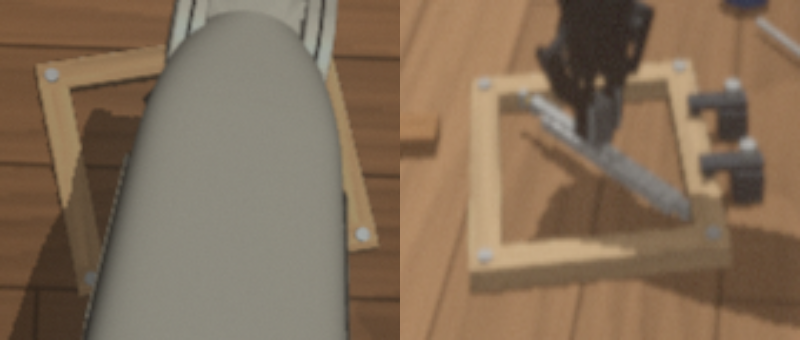

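The side view shows the rule held inside the opening along the first diagonal. The plain tip is near the near-left corner at (688,215) and the slide tip is short of the far-right corner at (523,95). Lowering.

Emit:
step_arm(
  targets="-1 0 0 -0.01 0 0 0;-1 0 0 -0.02 0 0 0;-1 0 0 -0.03 0 0 0;-1 0 0 -0.038 0 0 0;-1 0 0 -0.042 0 0 0;-1 0 0 -0.044 0 0 0;-1 0 0 -0.044 0 0 0;-1 0 0 -0.044 0 0 0",
)

```text
clock: 4.85
eef_pos: [0.5296, -0.0857, 0.0268]
tool_rot: [0.353, 0.936, 0.0, 0.0]
ft_force: [0.1, 0.4, -4.0]
grip_width: 0.0251
grasp_force: 60.5
```

Emit:
step_arm(
  targets="-1 0 0 -0.002 0 0 0;-1 0 0 -0.004 0 0 0;-1 0 0 -0.005 0 0 0;-1 0 0 -0.005 0 0 0",
)

```text
clock: 5.18
eef_pos: [0.5298, -0.0858, 0.0246]
tool_rot: [0.353, 0.936, 0.0, 0.0]
ft_force: [-0.4, -0.5, -1.5]
grip_width: 0.025
grasp_force: 60.7
```

Emit:
step_arm(
  targets="-1 -0.0015 0.0013 -0.001 0 0 0;-1 -0.003 0.0026 -0.001 0 0 0;-1 -0.0045 0.004 -0.001 0 0 0;-1 -0.006 0.0053 -0.001 0 0 0;-1 -0.006 0.0053 -0.001 0 0 0",
)

```text
clock: 5.6
eef_pos: [0.527, -0.0833, 0.0245]
tool_rot: [0.353, 0.936, -0.0, 0.001]
ft_force: [-1.0, -2.8, 4.6]
grip_width: 0.0249
grasp_force: 61.5
```

Emit:
step_arm(
  targets="-1 -0.0008 0.0007 0.0005 0 0 0;-1 -0.0015 0.0013 0.0005 0 0 0;-1 -0.0023 0.002 0.0005 0 0 0;-1 -0.003 0.0026 0.0005 0 0 0;-1 -0.003 0.0026 0.0005 0 0 0",
)

```text
clock: 6.02
eef_pos: [0.5262, -0.082, 0.0246]
tool_rot: [0.353, 0.936, 0.0, 0.001]
ft_force: [2.2, -3.7, 3.7]
grip_width: 0.0252
grasp_force: 61.5
```

Emit:
step_arm(
  targets="-1 -0.0008 0.0007 0 0 0 0;-1 -0.0015 0.0013 0 0 0 0;-1 -0.0015 0.0013 0 0 0 0;-1 -0.0015 0.0013 0 0 0 0",
)

```text
clock: 6.35
eef_pos: [0.5253, -0.0811, 0.0245]
tool_rot: [0.353, 0.936, 0.0, 0.001]
ft_force: [3.2, -3.8, 4.9]
grip_width: 0.0249
grasp_force: 61.6
```

Emit:
step_arm(
  targets="-1 -0.0008 0.0007 0.0007 0 0 0;-1 -0.0015 0.0013 0.0007 0 0 0;-1 -0.0015 0.0013 0.0007 0 0 0;-1 -0.0015 0.0013 0.0007 0 0 0",
)

```text
clock: 6.68
eef_pos: [0.5238, -0.0802, 0.0245]
tool_rot: [0.353, 0.936, 0.0, 0.0]
ft_force: [3.7, -1.9, 4.1]
grip_width: 0.0255
grasp_force: 61.6
```

Emit:
step_arm(
  targets="-1 -0.0008 0.0007 0 0 0 0;-1 -0.0015 0.0013 0 0 0 0;-1 -0.0015 0.0013 0 0 0 0;-1 -0.0015 0.0013 0 0 0 0",
)

```text
clock: 7.02
eef_pos: [0.523, -0.0798, 0.0246]
tool_rot: [0.353, 0.936, 0.0, 0.0]
ft_force: [4.4, -2.3, 4.0]
grip_width: 0.0254
grasp_force: 61.7
```

Emit:
step_arm(
  targets="-1 -0.0008 0.0007 0.0003 0 0 0;-1 -0.0015 0.0013 0.0003 0 0 0;-1 -0.0015 0.0013 0.0003 0 0 0;-1 -0.0015 0.0013 0.0003 0 0 0",
)

```text
clock: 7.35
eef_pos: [0.5219, -0.0792, 0.0246]
tool_rot: [0.353, 0.936, -0.0, -0.0]
ft_force: [4.0, -2.4, 5.6]
grip_width: 0.0253
grasp_force: 61.7
```

Emit:
step_arm(
  targets="-1 -0.0008 0.0007 0 0 0 0;-1 -0.0015 0.0013 0 0 0 0;-1 -0.0015 0.0013 0 0 0 0;-1 -0.0015 0.0013 0 0 0 0",
)

```text
clock: 7.68
eef_pos: [0.5212, -0.0786, 0.0245]
tool_rot: [0.353, 0.936, -0.0, -0.0]
ft_force: [3.2, -2.5, 4.7]
grip_width: 0.0251
grasp_force: 61.7
```

Run:
```python
from h import *
o=bot.get_obs();print(o["eef_pos"],o["tool_rot"],o["ft_force"],o["ft_torque"])
s=bot.camera("side");cv2.imwrite("pics/s5.png",cv2.resize(s[190:290,250:390,::-1],(798,570),interpolation=cv2.INTER_CUBIC))
```

```text
[ 0.5211614  -0.07861573  0.02454712] [ 3.53225812e-01  9.35538079e-01 -1.53761566e-04 -6.23579669e-05] [ 3.15727893 -2.4990576   4.69642438] [-0.57058099 -0.82038864 -0.1107956 ]
```

View pics/s5.png

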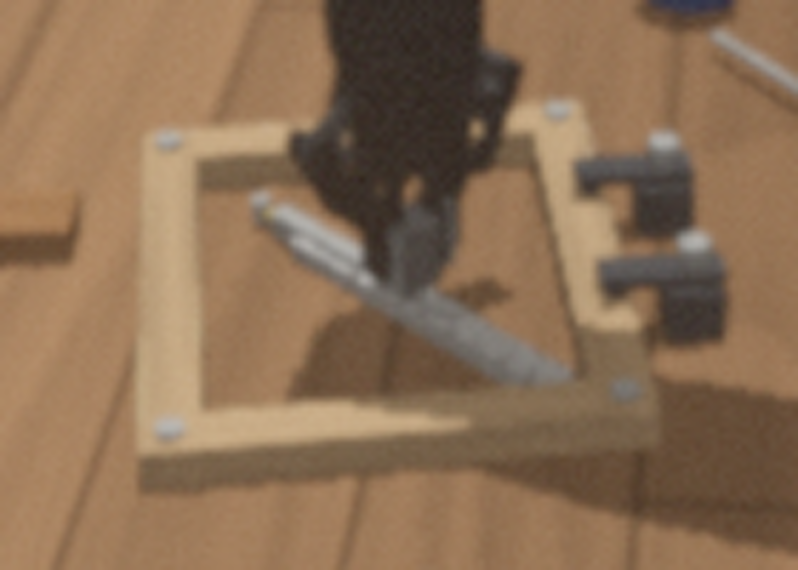

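The side view shows the plain tip at (570,375), a few mm from the near-left inner corner. Continuing to feel for it.

Emit:
step_arm(
  targets="-1 -0.0008 0.0007 0.0003 0 0 0;-1 -0.0015 0.0013 0.0003 0 0 0;-1 -0.0015 0.0013 0.0003 0 0 0;-1 -0.0015 0.0013 0.0003 0 0 0",
)

```text
clock: 8.07
eef_pos: [0.5207, -0.0781, 0.0246]
tool_rot: [0.353, 0.935, -0.0, 0.0]
ft_force: [4.7, -4.0, 2.8]
grip_width: 0.0254
grasp_force: 61.3
```

Emit:
step_arm(
  targets="-1 -0.0008 0.0007 0 0 0 0;-1 -0.0015 0.0013 0 0 0 0;-1 -0.0015 0.0013 0 0 0 0;-1 -0.0015 0.0013 0 0 0 0",
)

```text
clock: 8.4
eef_pos: [0.5206, -0.0779, 0.0246]
tool_rot: [0.354, 0.935, -0.0, 0.001]
ft_force: [6.0, -4.6, 0.5]
grip_width: 0.0253
grasp_force: 61.2
```

Contact: both faces push back by about 3 N each. Drawing the slide out along the diagonal.

Emit:
step_arm(
  targets="-1 0.004 -0.0035 0 0 0 0;-1 0.012 -0.0106 0 0 0 0;-1 0.02 -0.0177 0 0 0 0;-1 0.028 -0.0248 0 0 0 0;-1 0.036 -0.0319 0 0 0 0;-1 0.044 -0.0389 0 0 0 0;-1 0.052 -0.046 0 0 0 0;-1 0.06 -0.0531 0 0 0 0;-1 0.06 -0.0531 0 0 0 0;-1 0.06 -0.0531 0 0 0 0",
)

```text
clock: 9.23
eef_pos: [0.5488, -0.103, 0.0245]
tool_rot: [0.353, 0.936, 0.001, -0.001]
ft_force: [0.5, -0.3, 6.7]
grip_width: 0.0252
grasp_force: 62.1
```

Run:
```python
from h import *
o=bot.get_obs();print(o["eef_pos"],o["tool_rot"],o["ft_force"],o["ft_torque"])
s=bot.camera("side");cv2.imwrite("pics/s6.png",cv2.resize(s[190:290,250:390,::-1],(798,570),interpolation=cv2.INTER_CUBIC))
```

```text
[ 0.54877603 -0.10300684  0.02454004] [ 3.53254178e-01  9.35526322e-01  5.01669436e-04 -1.31713354e-03] [ 0.54185952 -0.28456513  6.65041216] [-0.10042051 -0.38659242 -0.11973139]
```

View pics/s6.png

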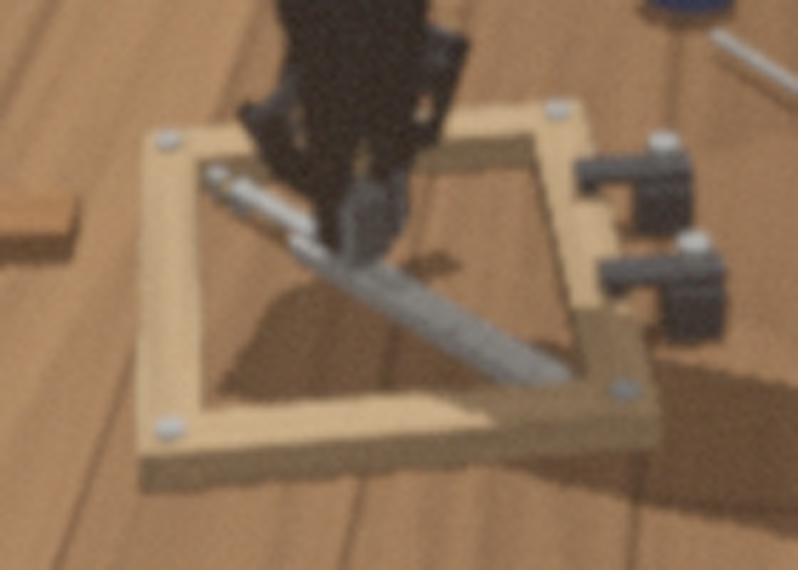

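The bar stayed put with its plain tip at (570,375). The slide tip is now at (217,172), several mm short of the far-right corner.

Emit:
step_arm(
  targets="-1 0.0015 -0.0013 0.0005 0 0 0;-1 0.003 -0.0027 0.001 0 0 0;-1 0.0045 -0.004 0.001 0 0 0;-1 0.0045 -0.004 0.001 0 0 0;-1 0.0045 -0.004 0.001 0 0 0",
)

```text
clock: 9.7
eef_pos: [0.5504, -0.1044, 0.0246]
tool_rot: [0.353, 0.936, 0.001, -0.002]
ft_force: [-0.9, 1.3, 5.1]
grip_width: 0.0252
grasp_force: 61.8
```

Emit:
step_arm(
  targets="-1 0.0008 -0.0007 0 0 0 0;-1 0.0015 -0.0013 0 0 0 0;-1 0.0015 -0.0013 0 0 0 0;-1 0.0015 -0.0013 0 0 0 0",
)

```text
clock: 10.03
eef_pos: [0.5511, -0.1051, 0.0246]
tool_rot: [0.353, 0.936, 0.001, -0.002]
ft_force: [-0.1, 1.8, 4.9]
grip_width: 0.025
grasp_force: 61.8
```

Emit:
step_arm(
  targets="-1 0.0008 -0.0007 0 0 0 0;-1 0.0015 -0.0013 0 0 0 0;-1 0.0015 -0.0013 0 0 0 0;-1 0.0015 -0.0013 0 0 0 0",
)

```text
clock: 10.37
eef_pos: [0.5526, -0.1064, 0.0246]
tool_rot: [0.353, 0.936, 0.0, -0.001]
ft_force: [0.5, 2.5, 2.6]
grip_width: 0.0249
grasp_force: 61.5
```

Emit:
step_arm(
  targets="-1 0.0008 -0.0007 0.0003 0 0 0;-1 0.0015 -0.0013 0.0003 0 0 0;-1 0.0015 -0.0013 0.0003 0 0 0;-1 0.0015 -0.0013 0.0003 0 0 0",
)

```text
clock: 10.7
eef_pos: [0.5537, -0.1074, 0.0246]
tool_rot: [0.353, 0.936, 0.0, -0.001]
ft_force: [0.2, 2.4, -2.1]
grip_width: 0.0254
grasp_force: 60.9
```

Emit:
step_arm(
  targets="-1 0.0008 -0.0007 0 0 0 0;-1 0.0015 -0.0013 0 0 0 0;-1 0.0015 -0.0013 0 0 0 0;-1 0.0015 -0.0013 0 0 0 0",
)

```text
clock: 11.03
eef_pos: [0.5544, -0.1087, 0.0247]
tool_rot: [0.353, 0.936, -0.001, -0.001]
ft_force: [0.4, -0.6, -5.1]
grip_width: 0.0255
grasp_force: 60.5
```

Emit:
step_arm(
  targets="-1 0 0 -0.0006 0 0 0;-1 0 0 -0.0008 0 0 0;-1 0 0 -0.0008 0 0 0;-1 0 0 -0.0008 0 0 0",
)

```text
clock: 11.37
eef_pos: [0.5547, -0.1085, 0.0247]
tool_rot: [0.353, 0.936, -0.0, -0.0]
ft_force: [-0.6, 0.9, -4.4]
grip_width: 0.0252
grasp_force: 60.5
```

Emit:
step_arm(
  targets="-1 0.0008 -0.0007 0 0 0 0;-1 0.0015 -0.0013 0 0 0 0;-1 0.0015 -0.0013 0 0 0 0;-1 0.0015 -0.0013 0 0 0 0",
)

```text
clock: 11.7
eef_pos: [0.5552, -0.1087, 0.0247]
tool_rot: [0.353, 0.936, 0.0, -0.001]
ft_force: [-2.7, 1.0, -5.0]
grip_width: 0.0252
grasp_force: 60.5
```

Emit:
step_arm(
  targets="-1 0 0 -0.0008 0 0 0;-1 0 0 -0.0012 0 0 0;-1 0 0 -0.0012 0 0 0;-1 0 0 -0.0012 0 0 0;-1 0 0 -0.0012 0 0 0;-1 0 0 -0.0012 0 0 0",
)

```text
clock: 12.2
eef_pos: [0.5553, -0.1087, 0.0246]
tool_rot: [0.353, 0.936, 0.0, -0.0]
ft_force: [-4.5, 3.3, 2.2]
grip_width: 0.0249
grasp_force: 61.0
```

Run:
```python
from h import *
o=bot.get_obs();print(o["eef_pos"],o["tool_rot"],o["ft_force"],o["ft_torque"])
s=bot.camera("side");cv2.imwrite("pics/s7.png",cv2.resize(s[190:290,250:390,::-1],(798,570),interpolation=cv2.INTER_CUBIC))
```

```text
[ 0.5553153  -0.10871336  0.02463103] [ 3.53100337e-01  9.35585359e-01  1.15278205e-04 -4.18983216e-04] [-4.50878156  3.31158874  2.18666996] [ 0.43321091  0.83995519 -0.02216875]
```

View pics/s7.png

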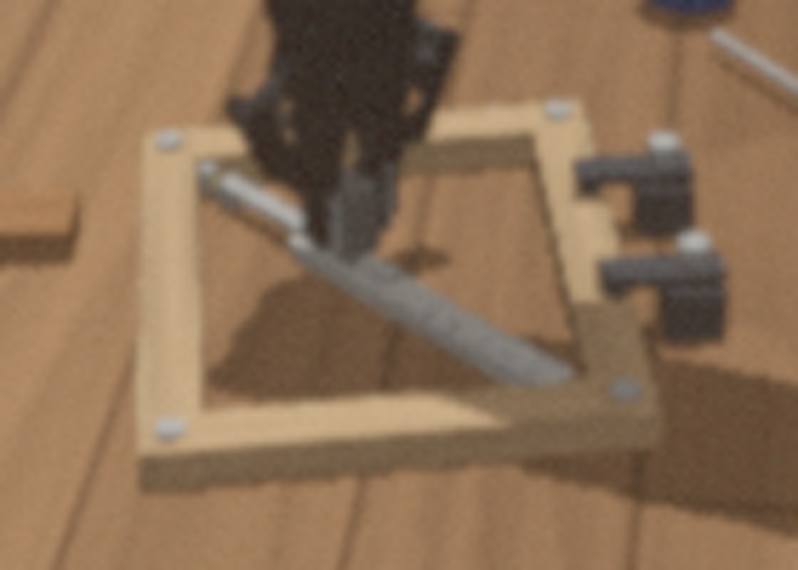

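The slide tip now bears in the far-right corner at (205,168), with about 3.8 and 4.1 N on its two faces. The plain tip still looks seated at (570,377). I'll check numerically whether the bar crept.

Run:
```python
import cv2,numpy as np
a,b,c=[cv2.cvtColor(cv2.imread(f"pics/{n}.png"),cv2.COLOR_BGR2GRAY).astype(np.float32) for n in("s5","s6","s7")]
# bar end (moves with bar) vs. clamp patch (static)
for n,(x0,x1,y0,y1) in dict(tip=(500,600,340,400),barfar=(270,330,225,265),bolt=(600,660,365,415)).items():
    for p,q,l in((a,b,"5-6"),(b,c,"6-7")):
        t=q[y0+10:y1-10,x0+10:x1-10];r=cv2.matchTemplate(p[y0:y1,x0:x1],t,cv2.TM_CCOEFF_NORMED);print(n,l,np.array(cv2.minMaxLoc(r)[3])-10,r.max().round(3))
```

```text
tip 5-6 [ 5 -4] 0.772
tip 6-7 [-1  0] 0.984
barfar 5-6 [4 2] 0.764
barfar 6-7 [4 0] 0.921
bolt 5-6 [ 1 -1] 0.837
bolt 6-7 [0 0] 0.859
```

Emit:
step_arm(
  targets="-1 0 0 0 0 0 0;-1 0 0 0 0 0 0;-1 0 0 0 0 0 0",
)

```text
clock: 12.5
eef_pos: [0.5553, -0.1087, 0.0246]
tool_rot: [0.353, 0.936, 0.0, -0.0]
ft_force: [-4.4, 2.8, 2.1]
grip_width: 0.0247
grasp_force: 61.0
```

The bar has not crept. First diagonal: seated TCP (0.5206,-0.0779), bearing TCP (0.5553,-0.1087), so the draw was 46.4 mm. Now I push the slide in, lift and turn to the other diagonal.

Emit:
step_arm(
  targets="-1 -0.01 0.0088 0 0 0 0;-1 -0.022 0.0195 0 0 0 0;-1 -0.034 0.0301 0 0 0 0;-1 -0.046 0.0407 0 0 0 0;-1 -0.058 0.0513 0 0 0 0;-1 -0.066 0.0584 0 0 0 0;-1 -0.066 0.0584 0 0 0 0;-1 -0.06 0.053 0.02 0 0 0;-1 -0.056 0.0495 0.06 0 0 0;-1 -0.056 0.0495 0.12 0 0 0",
)

```text
clock: 13.33
eef_pos: [0.5248, -0.084, 0.0817]
tool_rot: [0.353, 0.936, -0.001, -0.004]
ft_force: [0.3, -0.4, -5.1]
grip_width: 0.025
grasp_force: 60.3
```

Emit:
step_arm(
  targets="-1 0 0 0.02 0 0 0.15;-1 0 0 0.04 0 0 0.3;-1 0 0 0.04 0 0 0.45;-1 0 0 0.04 0 0 0.6;-1 0 0 0.04 0 0 0.75;-1 0 0 0.04 0 0 0.88;-1 0 0 0.04 0 0 1;-1 0 0 0.04 0 0 1",
)

```text
clock: 14.0
eef_pos: [0.5268, -0.0841, 0.1036]
tool_rot: [-0.032, 0.999, 0.0, -0.001]
ft_force: [-0.4, -0.6, -5.2]
grip_width: 0.0252
grasp_force: 60.4
```

Emit:
step_arm(
  targets="-1 0 -0.01 0 0 0 0.15;-1 0 -0.02 0 0 0 0.3;-1 0 -0.03 0 0 0 0.45;-1 0 -0.04 0 0 0 0.6;-1 0 -0.05 0 0 0 0.75;-1 0 -0.056 0 0 0 0.88;-1 0 -0.056 0 0 0 1;-1 0 -0.056 0 0 0 1",
)

```text
clock: 14.67
eef_pos: [0.5271, -0.1123, 0.1038]
tool_rot: [-0.411, 0.912, 0.0, -0.001]
ft_force: [-0.1, -0.2, -4.2]
grip_width: 0.0251
grasp_force: 60.4
```

Emit:
step_arm(
  targets="-1 0 0 0 0 0 0.1;-1 0 0 0 0 0 0.25;-1 0 0 0 0 0 0.378;-1 0 0 0 0 0 0.378;-1 0 0 0 0 0 0.378;-1 0 0 0 0 0 0.378",
)

```text
clock: 15.17
eef_pos: [0.5275, -0.1121, 0.1041]
tool_rot: [-0.54, 0.841, 0.0, -0.0]
ft_force: [0.7, -0.3, -4.2]
grip_width: 0.0253
grasp_force: 60.4
```

Emit:
step_arm(
  targets="-1 0.005 -0.0036 -0.04 0 0 0;-1 0.005 -0.0036 -0.08 0 0 0;-1 0.005 -0.0036 -0.11 0 0 0;-1 0.005 -0.0036 -0.13 0 0 0;-1 0.005 -0.0036 -0.145 0 0 0;-1 0.005 -0.0036 -0.15 0 0 0;-1 0.005 -0.0036 -0.15 0 0 0;-1 0.005 -0.0036 -0.15 0 0 0",
)

```text
clock: 15.83
eef_pos: [0.531, -0.1142, 0.03]
tool_rot: [-0.542, 0.84, -0.0, 0.0]
ft_force: [-0.3, 0.2, -3.2]
grip_width: 0.0254
grasp_force: 60.2
```

Run:
```python
from h import *
o=bot.get_obs();print(o["eef_pos"],o["tool_rot"],o["ft_force"],o["ft_torque"])
s=bot.camera("side");cv2.imwrite("pics/s8.png",cv2.resize(s[190:290,250:390,::-1],(798,570),interpolation=cv2.INTER_CUBIC))
```

```text
[ 0.53096864 -0.11419157  0.03000387] [-5.41854195e-01  8.40472265e-01 -4.54999418e-04  4.42898672e-04] [-0.30446023  0.1618128  -3.24090846] [-0.0045906  -0.00312883  0.00629064]
```

View pics/s8.png

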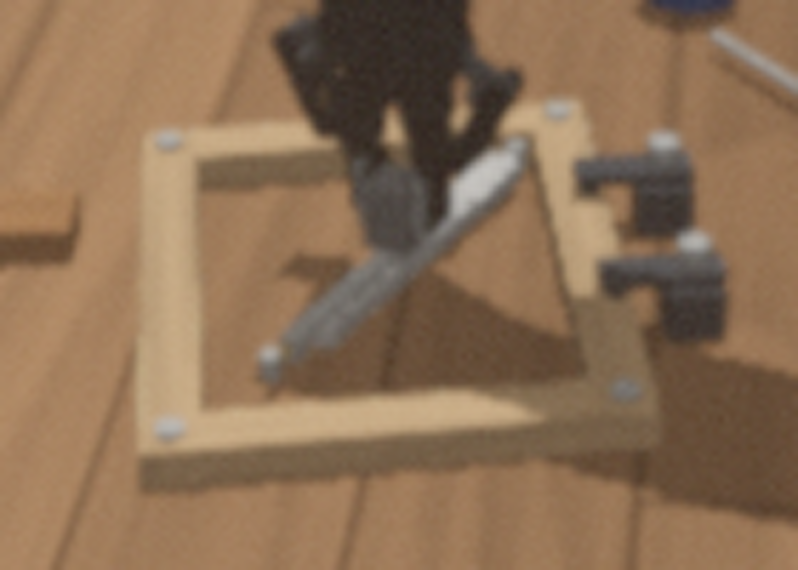

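The side view shows the rule just above the bench on the second diagonal. The plain tip at (520,145) is near the near-right corner, and the slide tip at (270,360) points to the far-left one. Lowering and seating.

Emit:
step_arm(
  targets="-1 -0.001 0 -0.004 0 0 0;-1 -0.002 0 -0.008 0 0 0;-1 -0.002 0 -0.0105 0 0 0;-1 -0.002 0 -0.0112 0 0 0;-1 -0.002 0 -0.0112 0 0 0;-1 -0.002 0 -0.0112 0 0 0",
)

```text
clock: 16.38
eef_pos: [0.5295, -0.1141, 0.0245]
tool_rot: [-0.542, 0.84, -0.0, 0.0]
ft_force: [-2.6, -0.2, 4.6]
grip_width: 0.0256
grasp_force: 61.5
```

Emit:
step_arm(
  targets="-1 -0.0008 -0.0018 0 0 0 0;-1 -0.0016 -0.0036 0 0 0 0;-1 -0.0025 -0.0055 0 0 0 0;-1 -0.0033 -0.0073 0 0 0 0;-1 -0.0041 -0.0091 0 0 0 0;-1 -0.0041 -0.0091 0 0 0 0;-1 -0.0041 -0.0091 0 0 0 0",
)

```text
clock: 16.97
eef_pos: [0.5286, -0.1181, 0.0245]
tool_rot: [-0.542, 0.84, -0.0, 0.001]
ft_force: [0.2, 4.3, 4.9]
grip_width: 0.0251
grasp_force: 61.8
```

Emit:
step_arm(
  targets="-1 -0.0004 -0.0009 -0 0 0 0;-1 -0.0008 -0.0018 0 0 0 0;-1 -0.0012 -0.0027 0 0 0 0;-1 -0.0012 -0.0027 0 0 0 0;-1 -0.0012 -0.0027 0 0 0 0",
)

```text
clock: 17.38
eef_pos: [0.5283, -0.1195, 0.0246]
tool_rot: [-0.542, 0.84, -0.001, 0.002]
ft_force: [0.9, 4.3, 4.8]
grip_width: 0.0253
grasp_force: 61.7
```

Emit:
step_arm(
  targets="-1 -0.0004 -0.0009 0 0 0 0;-1 -0.0008 -0.0018 0 0 0 0;-1 -0.0008 -0.0018 0 0 0 0;-1 -0.0008 -0.0018 0 0 0 0",
)

```text
clock: 17.72
eef_pos: [0.5279, -0.1205, 0.0246]
tool_rot: [-0.542, 0.84, -0.001, 0.002]
ft_force: [2.0, 4.7, 5.8]
grip_width: 0.025
grasp_force: 61.7
```

Emit:
step_arm(
  targets="-1 -0.0004 -0.0009 0.0003 0 0 0;-1 -0.0008 -0.0018 0.0003 0 0 0;-1 -0.0008 -0.0018 0.0003 0 0 0;-1 -0.0008 -0.0018 0.0003 0 0 0",
)

```text
clock: 18.05
eef_pos: [0.5276, -0.1212, 0.0246]
tool_rot: [-0.542, 0.84, -0.001, 0.002]
ft_force: [2.8, 5.4, 4.7]
grip_width: 0.0251
grasp_force: 61.5
```

Emit:
step_arm(
  targets="-1 -0.0004 -0.0009 0 0 0 0;-1 -0.0008 -0.0018 0 0 0 0;-1 -0.0008 -0.0018 0 0 0 0;-1 -0.0008 -0.0018 0 0 0 0",
)

```text
clock: 18.38
eef_pos: [0.5276, -0.1213, 0.0246]
tool_rot: [-0.543, 0.84, -0.0, 0.003]
ft_force: [3.4, 7.1, 3.9]
grip_width: 0.0253
grasp_force: 61.5
```

Contact at near right: travel stopped with both faces loaded. Drawing the slide out along the second diagonal, with a 0.4° yaw trim about the plain tip.

Emit:
step_arm(
  targets="-1 0.001 0.006 0 0 0 0.0045;-1 0.004 0.0137 0 0 0 0.0089;-1 0.009 0.0247 0 0 0 0.0089;-1 0.0145 0.0367 0 0 0 0.0089;-1 0.02 0.0487 0 0 0 0.0089;-1 0.0254 0.0607 0 0 0 0.0089;-1 0.0309 0.0727 0 0 0 0.0089;-1 0.0363 0.0847 0 0 0 0.0089;-1 0.0415 0.0954 0 0 0 0.0089;-1 0.0415 0.0954 0 0 0 0.0089",
)

```text
clock: 19.22
eef_pos: [0.5481, -0.074, 0.0246]
tool_rot: [-0.546, 0.838, -0.001, 0.001]
ft_force: [3.5, -0.4, 5.8]
grip_width: 0.0253
grasp_force: 61.9
```

Emit:
step_arm(
  targets="-1 0 0 0 0 0 0;-1 0 0 0 0 0 0;-1 0 0 0 0 0 0",
)

```text
clock: 19.47
eef_pos: [0.5478, -0.0744, 0.0246]
tool_rot: [-0.545, 0.838, -0.001, 0.001]
ft_force: [3.4, -0.1, 4.7]
grip_width: 0.0251
grasp_force: 61.8
```

Emit:
step_arm(
  targets="-1 0.0008 0.0018 0 0 0 0;-1 0.0016 0.0036 0 0 0 0;-1 0.0025 0.0055 0 0 0 0;-1 0.0025 0.0055 0 0 0 0;-1 0.0025 0.0055 0 0 0 0",
)

```text
clock: 19.88
eef_pos: [0.5489, -0.0722, 0.0246]
tool_rot: [-0.545, 0.838, -0.001, 0.001]
ft_force: [2.0, -2.2, 4.9]
grip_width: 0.025
grasp_force: 61.8
```

Emit:
step_arm(
  targets="-1 0.0004 0.0009 0 0 0 0;-1 0.0008 0.0018 0 0 0 0;-1 0.0008 0.0018 0 0 0 0;-1 0.0008 0.0018 0 0 0 0",
)

```text
clock: 20.22
eef_pos: [0.5492, -0.0715, 0.0246]
tool_rot: [-0.545, 0.838, -0.001, 0.001]
ft_force: [2.5, -2.8, 5.0]
grip_width: 0.0251
grasp_force: 61.8
```

Emit:
step_arm(
  targets="-1 0.0004 0.0009 0 0 0 0;-1 0.0008 0.0018 0 0 0 0;-1 0.0008 0.0018 0 0 0 0;-1 0.0008 0.0018 0 0 0 0",
)

```text
clock: 20.55
eef_pos: [0.5493, -0.0713, 0.0246]
tool_rot: [-0.545, 0.839, -0.002, -0.0]
ft_force: [2.0, -5.0, 7.0]
grip_width: 0.025
grasp_force: 61.9
```

The left stile was met first: frame forces are fx +1, fy −5 N. My yaw trim overshot, so I'm easing off, undoing it about the plain tip and advancing again.

Emit:
step_arm(
  targets="-1 -0.0006 -0.0014 0 0 0 0;-1 0 -0.0019 0 0 0 -0.003;-1 0.0007 -0.0023 0 0 0 -0.006;-1 0.0014 -0.0028 0 0 0 -0.0089;-1 0.0014 -0.0028 0 0 0 -0.0089;-1 0.0014 -0.0028 0 0 0 -0.0089",
)

```text
clock: 21.05
eef_pos: [0.5493, -0.0714, 0.0245]
tool_rot: [-0.542, 0.84, -0.0, 0.0]
ft_force: [1.2, -2.3, 8.4]
grip_width: 0.0253
grasp_force: 62.3
```

Emit:
step_arm(
  targets="-1 0.0004 0.0009 0 0 0 0;-1 0.0008 0.0018 0 0 0 0;-1 0.0008 0.0018 0 0 0 0;-1 0.0008 0.0018 0 0 0 0",
)

```text
clock: 21.38
eef_pos: [0.5495, -0.071, 0.0245]
tool_rot: [-0.542, 0.84, -0.001, -0.0]
ft_force: [0.8, -2.2, 8.4]
grip_width: 0.0254
grasp_force: 62.2
```

Emit:
step_arm(
  targets="-1 0.0004 0.0009 0 0 0 0;-1 0.0008 0.0018 0 0 0 0;-1 0.0008 0.0018 0 0 0 0;-1 0.0008 0.0018 0 0 0 0",
)

```text
clock: 21.72
eef_pos: [0.5496, -0.0708, 0.0245]
tool_rot: [-0.542, 0.84, -0.001, -0.001]
ft_force: [0.2, -4.4, 9.6]
grip_width: 0.0253
grasp_force: 62.2
```

Emit:
step_arm(
  targets="-1 0.0005 -0.0004 0.0004 0 0 0;-1 0.001 -0.0008 0.0008 0 0 0;-1 0.001 -0.0008 0.0008 0 0 0;-1 0.001 -0.0008 0.0008 0 0 0;-1 0.001 -0.0008 0.0008 0 0 0",
)

```text
clock: 22.13
eef_pos: [0.5496, -0.0708, 0.0245]
tool_rot: [-0.542, 0.84, -0.0, -0.001]
ft_force: [-1.0, -4.1, 7.8]
grip_width: 0.0253
grasp_force: 62.1
```

Run:
```python
from h import *
o=bot.get_obs();print(o["eef_pos"],o["tool_rot"],o["ft_force"],o["ft_torque"])
s=bot.camera("side");cv2.imwrite("pics/s9.png",cv2.resize(s[190:290,250:390,::-1],(798,570),interpolation=cv2.INTER_CUBIC))
```

```text
[ 0.54961823 -0.07081693  0.02453704] [-5.42023093e-01  8.40362837e-01 -3.60624696e-04 -1.06759543e-03] [-1.04848556 -4.07152417  7.82437732] [-0.55102814  0.0153533  -0.05702949]
```

View pics/s9.png

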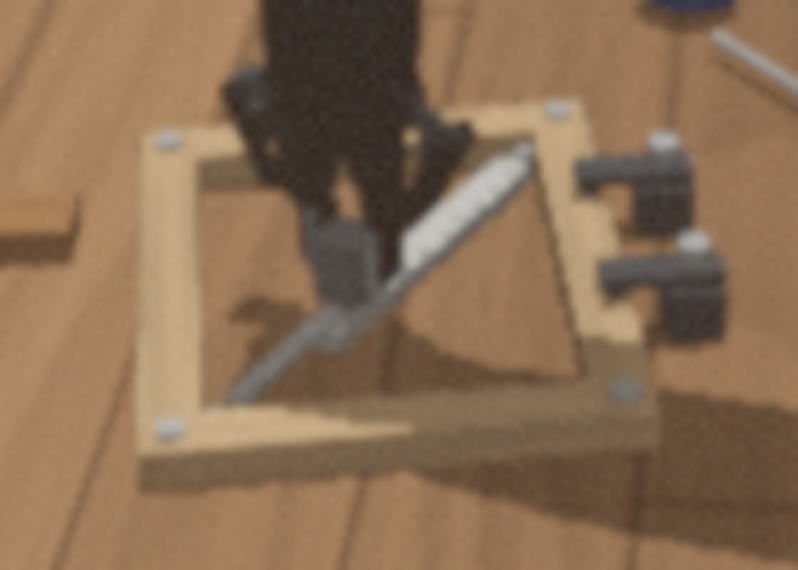

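Emit:
step_arm(
  targets="-1 0.0005 0 0.0004 0 0 0;-1 0.001 0 0.0008 0 0 0;-1 0.001 0 0.0008 0 0 0;-1 0.001 0 0.0008 0 0 0;-1 0.001 0 0.0008 0 0 0",
)

```text
clock: 22.6
eef_pos: [0.5496, -0.0708, 0.0245]
tool_rot: [-0.542, 0.84, -0.0, -0.002]
ft_force: [-0.5, -3.6, 5.6]
grip_width: 0.0247
grasp_force: 61.9
```

Emit:
step_arm(
  targets="-1 0.0005 0.0002 0 0 0 0;-1 0.001 0.0004 0 0 0 0;-1 0.001 0.0004 0 0 0 0;-1 0.001 0.0004 0 0 0 0;-1 0.001 0.0004 0 0 0 0",
)

```text
clock: 23.02
eef_pos: [0.5497, -0.0708, 0.0245]
tool_rot: [-0.542, 0.84, 0.0, -0.002]
ft_force: [-0.7, -3.8, 8.2]
grip_width: 0.0254
grasp_force: 62.0
```

Emit:
step_arm(
  targets="-1 0.001 0 0 0 0 0;-1 0.002 0 0 0 0 0;-1 0.002 0 0 0 0 0;-1 0.002 0 0 0 0 0",
)

```text
clock: 23.35
eef_pos: [0.5497, -0.0707, 0.0245]
tool_rot: [-0.542, 0.84, 0.001, -0.003]
ft_force: [-3.4, -4.4, 9.6]
grip_width: 0.025
grasp_force: 62.4
```

Emit:
step_arm(
  targets="-1 0 0 0.0007 0 0 0;-1 0 0 0.0014 0 0 0;-1 0 0 0.0014 0 0 0;-1 0 0 0.0014 0 0 0;-1 0 0 0.0014 0 0 0",
)

```text
clock: 23.77
eef_pos: [0.5498, -0.0707, 0.0245]
tool_rot: [-0.542, 0.84, 0.001, -0.003]
ft_force: [-2.7, -5.0, 4.1]
grip_width: 0.0255
grasp_force: 61.6
```

Emit:
step_arm(
  targets="-1 0 0 0.0004 0 0 -0.003;-1 0 0 0.0004 0 0 -0.0066;-1 0 0 0.0004 0 0 -0.0066;-1 0 0 0.0004 0 0 -0.0066",
)

```text
clock: 24.1
eef_pos: [0.5498, -0.0705, 0.0246]
tool_rot: [-0.54, 0.842, 0.001, -0.003]
ft_force: [-2.5, -4.7, 3.4]
grip_width: 0.0252
grasp_force: 61.5
```

Run:
```python
from h import *
o=bot.get_obs();print(o["eef_pos"],o["tool_rot"],o["ft_force"],o["ft_torque"])
im=bot.camera("side");cv2.imwrite("pics/s10raw.png",im[:,:,::-1])
# predicted pixel of the tips/corners (top of tip) from bolt geometry
ey=np.array([-.194,.981]);ex=np.array([.981,.194]);O=np.array([.5399,-.0973])
for off in(.0055,.0075):
  for n,x,y in(("fl tip",.085,.115+off*.905),("nr tip",-.085,-.115)):
    w=O+x*ex+y*ey;print(n,off,proj("side",(*w,.017 if n[0]=='f' else .014)))
for n,x,y in(("NL",-.105,.135),("NR",-.105,-.135),("FL",.105,.1425),("FR",.105,-.1275)):
    print("bolt pred",n,proj("side",(*(O+x*ex+y*ey),.024)))
h=cv2.cvtColor(im,cv2.COLOR_RGB2HSV)
for u,v in((360,221),(347,209),(279,265),(279,214)):
    p=h[v-5:v+6,u-6:u+7];w=(p[:,:,1]<60)*(p[:,:,2]>110)*1.;yy,xx=np.mgrid[v-5:v+6,u-6:u+7];print("bolt seen",(w*xx).sum()/max(1,w.sum()),(w*yy).sum()/max(1,w.sum()),w.sum())
```

```text
[ 0.54979372 -0.07052295  0.02455188] [-0.53992281  0.8417103   0.00090229 -0.00251396] [-2.46154148 -4.70499334  3.35960537] [-0.7348593   0.59732552  0.152204  ]
fl tip 0.0055 (np.float64(287.6280510401864), np.float64(261.6585046291114))
nr tip 0.0055 (np.float64(342.05791652372676), np.float64(215.57870018533802))
fl tip 0.0075 (np.float64(287.63916280684816), np.float64(262.04525887708144))
nr tip 0.0075 (np.float64(342.05791652372676), np.float64(215.57870018533802))
bolt pred NL (np.float64(359.75437280319466), np.float64(258.1153676119468))
bolt pred NR (np.float64(347.7991743550872), np.float64(209.208973870781))
bolt pred FL (np.float64(279.8968204009152), np.float64(264.8207578048352))
bolt pred FR (np.float64(279.6026975197539), np.float64(214.35091929472227))
bolt seen 363.0 216.5 6.0
bolt seen 347.5 209.0 12.0
bolt seen 279.5 264.5 20.0
bolt seen 279.0 214.0 11.0
```

The forces are now purely along the rule (about 5.3 N axial, no lateral). The contact-derived far-left point gives frame x ≈ 84 mm, so both far faces bear. The draw was 55.3 mm against 46.4 mm, a difference of about 8.9 mm, which puts the far end about 6.4 mm to the left. Next I push the slide in against the near-right corner.

Emit:
step_arm(
  targets="-1 0 0 0 0 0 0;-1 -0.005 -0.003 0 0 0 0.0066;-1 -0.01 -0.0145 0 0 0 0.0066;-1 -0.016 -0.0275 0 0 0 0.0066;-1 -0.022 -0.041 0 0 0 0.0066;-1 -0.028 -0.0545 0 0 0 0.0066;-1 -0.034 -0.068 0 0 0 0.0066;-1 -0.04 -0.082 0 0 0 0.0066;-1 -0.046 -0.0955 0 0 0 0.0066;-1 -0.0495 -0.1035 0 0 0 0.0066",
)

```text
clock: 24.98
eef_pos: [0.5268, -0.1219, 0.0253]
tool_rot: [-0.542, 0.841, 0.001, 0.001]
ft_force: [4.3, 11.1, -2.4]
grip_width: 0.0252
grasp_force: 60.7
```

Emit:
step_arm(
  targets="-1 0 0 0 0 0 0;-1 0 0 0 0 0 0;-1 0 0 0 0 0 0",
)

```text
clock: 25.23
eef_pos: [0.5269, -0.1217, 0.0253]
tool_rot: [-0.542, 0.84, 0.001, -0.0]
ft_force: [0.2, 2.9, -5.1]
grip_width: 0.0252
grasp_force: 60.4
```

The slide is home. Now I lift, centre the rule in the opening and lay it down.

Emit:
step_arm(
  targets="-1 0.003 0.007 0.004 0 0 0;-1 0.008 0.0175 0.012 0 0 0;-1 0.015 0.0333 0.016 0 0 0;-1 0.0225 0.05 0.016 0 0 0;-1 0.0225 0.05 0.012 0 0 0;-1 0.0225 0.05 0.008 0 0 0;-1 0.0225 0.05 0.004 0 0 0;-1 0.0225 0.05 0 0 0 0;-1 0.0225 0.05 -0.0015 0 0 0;-1 0.0225 0.05 -0.0015 0 0 0",
)

```text
clock: 26.07
eef_pos: [0.5384, -0.0972, 0.0247]
tool_rot: [-0.542, 0.84, 0.0, -0.0]
ft_force: [0.8, 0.2, -4.2]
grip_width: 0.0252
grasp_force: 60.4
```

Emit:
step_arm(
  targets="-1 0 0 0 0 0 0;-1 0 0 0 0 0 0;-1 0 0 0 0 0 0",
)

```text
clock: 26.32
eef_pos: [0.5387, -0.0972, 0.0248]
tool_rot: [-0.542, 0.84, -0.0, -0.0]
ft_force: [-0.3, 0.0, -4.5]
grip_width: 0.0254
grasp_force: 60.4
```

Emit:
step_arm(
  targets="-1 0 0 -0.0006 0 0 0;-1 0 0 -0.001 0 0 0;-1 0 0 -0.001 0 0 0;0.2 0 0 -0.001 0 0 0;0.2 0 0 -0.001 0 0 0;0.2 0 0 -0.001 0 0 0;0.2 0 0 -0.001 0 0 0;0.2 0 0 -0.001 0 0 0;0.2 0 0 0.02 0 0 0;0.2 0 0 0.04 0 0 0",
)

```text
clock: 27.15
eef_pos: [0.5382, -0.0968, 0.0452]
tool_rot: [-0.542, 0.84, 0.0, -0.001]
ft_force: [0.1, -0.7, 0.5]
grip_width: 0.0517
grasp_force: 0.0
```

Emit:
step_arm(
  targets="0.2 0 0 0.06 0 0 0;0.2 0 0 0.12 0 0 0;-1 0 0 0.18 0 0 0;-1 0 0.05 0.18 0 0 0;-1 0.02 0.12 0.18 0 0 0;-1 0.04 0.2 0.18 0 0 0;-1 0.06 0.28 0.18 0 0 0;-1 0.08 0.36 0.18 0 0 0;-1 0.1 0.42 0.18 0 0 0;-1 0.1 0.42 0.18 0 0 0",
)

```text
clock: 27.98
eef_pos: [0.5906, 0.1193, 0.1364]
tool_rot: [-0.545, 0.838, 0.0, 0.003]
ft_force: [0.3, -0.3, -0.4]
grip_width: 0.0001
grasp_force: 0.0
```

Emit:
step_arm(
  targets="-1 0.01 0 0 0 0 0.15;-1 0.02 0 0 0 0 0.3;-1 0.03 -0.01 -0.03 0 0 0.45;-1 0.03 -0.01 -0.07 0 0 0.6;-1 0.03 -0.01 -0.11 0 0 0.75;-1 0.03 -0.01 -0.15 0 0 0.8;-1 0.03 -0.01 -0.15 0 0 0.8;-1 0.03 -0.01 -0.15 0 0 0.8",
)

```text
clock: 28.65
eef_pos: [0.6029, 0.1075, 0.0598]
tool_rot: [0.775, -0.632, -0.001, 0.001]
ft_force: [-0.2, -0.6, 0.8]
grip_width: -0.0
grasp_force: 0.0
```

Run:
```python
from fr import *
o=bot.get_obs();print(o["eef_pos"],o["tool_rot"],o["ft_force"])
im=bot.camera("side");cv2.imwrite("pics/s11.png",im[:,:,::-1]);cv2.imwrite("pics/t11.png",bot.camera("top")[:,:,::-1])
d=o["eef_pos"][:2]-[.5399,-.0973];print("frame xy",d@[.981,.194],d@[-.194,.981])
print("jar",onz("top",289,128,.08),"offcut",onz("top",362,145,.02))
```

```text
[0.60293636 0.10751766 0.0597891 ] [ 7.74678455e-01 -6.32354463e-01 -6.53797344e-04  8.35140072e-04] [-0.19572312 -0.59136233  0.78126134]
frame xy 0.10157329095676998 0.18869707036410513
jar [0.76326705 0.04886848 0.08      ] offcut [ 0.75404915 -0.12720622  0.02      ]
```

Emit:
step_arm(
  targets="-1 0 0 -0.04 0 0 0;-1 0 0 -0.075 0 0 0;-1 0 0 -0.096 0 0 0;-1 0 0 -0.096 0 0 0;-1 0.002 -0.01 -0.096 0 0 0;-1 0.004 -0.02 -0.096 0 0 0;-1 0.006 -0.03 -0.096 0 0 0;-1 0.006 -0.03 -0.096 0 0 0;-1 0.006 -0.03 -0.096 0 0 0",
)

```text
clock: 29.5
eef_pos: [0.6075, 0.0925, 0.0128]
tool_rot: [0.775, -0.632, 0.0, -0.001]
ft_force: [0.3, -0.1, 0.2]
grip_width: 0.0003
grasp_force: 0.0
```

Emit:
step_arm(
  targets="-1 0.0004 -0.002 0 0 0 0;-1 0.0008 -0.004 0 0 0 0;-1 0.0008 -0.004 0 0 0 0;-1 0.0008 -0.004 0 0 0 0",
)

```text
clock: 29.83
eef_pos: [0.6071, 0.0911, 0.0118]
tool_rot: [0.775, -0.632, -0.0, 0.0]
ft_force: [-0.3, -0.7, 0.4]
grip_width: -0.0001
grasp_force: 0.0
```

Emit:
step_arm(
  targets="-1 0.0004 -0.002 0 0 0 0;-1 0.0008 -0.004 0 0 0 0;-1 0.0008 -0.004 0 0 0 0;-1 0.0008 -0.004 0 0 0 0",
)

```text
clock: 30.17
eef_pos: [0.6075, 0.089, 0.0118]
tool_rot: [0.775, -0.632, -0.0, 0.0]
ft_force: [0.1, 0.1, 0.0]
grip_width: 0.0004
grasp_force: 0.0
```

Emit:
step_arm(
  targets="-1 0.0003 -0.0015 0 0 0 0;-1 0.0006 -0.003 0 0 0 0;-1 0.0006 -0.003 0 0 0 0;-1 0.0006 -0.003 0 0 0 0",
)

```text
clock: 30.5
eef_pos: [0.6079, 0.0875, 0.0119]
tool_rot: [0.775, -0.632, 0.0, -0.0]
ft_force: [0.2, -0.6, 0.7]
grip_width: -0.0002
grasp_force: 0.0
```

Emit:
step_arm(
  targets="-1 0.0003 -0.0015 0 0 0 0;-1 0.0006 -0.003 0 0 0 0;-1 0.0006 -0.003 0 0 0 0;-1 0.0006 -0.003 0 0 0 0",
)

```text
clock: 30.83
eef_pos: [0.608, 0.0869, 0.0119]
tool_rot: [0.775, -0.631, -0.001, -0.0]
ft_force: [-1.0, 4.6, 1.2]
grip_width: -0.0003
grasp_force: 1.9
```

Emit:
step_arm(
  targets="-1 0.0004 -0.002 0 0 0 0;-1 0.0008 -0.004 0 0 0 0;-1 0.0012 -0.006 0 0 0 0;-1 0.0016 -0.008 0 0 0 0;-1 0.0016 -0.008 0 0 0 0;-1 0.0016 -0.008 0 0 0 0",
)

```text
clock: 31.33
eef_pos: [0.6081, 0.0864, 0.0119]
tool_rot: [0.776, -0.63, -0.003, -0.003]
ft_force: [-2.8, 12.2, 1.2]
grip_width: -0.0001
grasp_force: 6.2
```

Emit:
step_arm(
  targets="-1 0.0004 -0.002 0 0 0 0;-1 0.0006 -0.003 0 0 0 0;-1 0.0006 -0.003 0 0 0 0;-1 0.0006 -0.003 0 0 0 0",
)

```text
clock: 31.67
eef_pos: [0.6083, 0.0851, 0.0119]
tool_rot: [0.776, -0.63, -0.003, -0.003]
ft_force: [-3.0, 11.2, 0.8]
grip_width: 0.0003
grasp_force: 6.1
```

Emit:
step_arm(
  targets="-1 0.0004 -0.002 0 0 0 0;-1 0.0007 -0.0035 0 0 0 0;-1 0.0007 -0.0035 0 0 0 0;-1 0.0007 -0.0035 0 0 0 0",
)

```text
clock: 32.0
eef_pos: [0.6087, 0.0833, 0.0119]
tool_rot: [0.776, -0.63, -0.003, -0.002]
ft_force: [-2.9, 11.5, 1.8]
grip_width: -0.0005
grasp_force: 6.0
```

Emit:
step_arm(
  targets="-1 0.0004 -0.002 0 0 0 0;-1 0.0006 -0.003 0 0 0 0;-1 0.0006 -0.003 0 0 0 0;-1 0.0006 -0.003 0 0 0 0",
)

```text
clock: 32.33
eef_pos: [0.609, 0.0817, 0.0119]
tool_rot: [0.776, -0.63, -0.003, -0.002]
ft_force: [-1.9, 11.2, 1.1]
grip_width: 0.0001
grasp_force: 6.0
```

Emit:
step_arm(
  targets="-1 0.0002 -0.001 0 0 0 0;-1 0.0004 -0.002 0 0 0 0;-1 0.0004 -0.002 0 0 0 0;-1 0.0004 -0.002 0 0 0 0",
)

```text
clock: 32.67
eef_pos: [0.6092, 0.0809, 0.0119]
tool_rot: [0.776, -0.63, -0.003, -0.003]
ft_force: [-3.2, 11.8, 1.4]
grip_width: 0.0
grasp_force: 6.3
```

Emit:
step_arm(
  targets="-1 0 0 0 0 0 0;-1 0 0 0 0 0 0;-1 0 0 0 0 0 0",
)

```text
clock: 32.92
eef_pos: [0.6092, 0.0808, 0.0119]
tool_rot: [0.776, -0.63, -0.003, -0.003]
ft_force: [-3.2, 12.6, 0.9]
grip_width: 0.0001
grasp_force: 6.3
```

Another 0.8 mm, then back off, lift away and check with the top camera.

Emit:
step_arm(
  targets="-1 0.0002 -0.001 0 0 0 0;-1 0.0003 -0.0016 0 0 0 0;-1 0.0003 -0.0016 0 0 0 0;-1 0.0003 -0.0016 0 0 0 0;-1 0.0003 -0.0016 0 0 0 0",
)

```text
clock: 33.33
eef_pos: [0.6093, 0.0802, 0.0119]
tool_rot: [0.776, -0.63, -0.003, -0.003]
ft_force: [-2.0, 12.8, 1.2]
grip_width: 0.0001
grasp_force: 6.4
```

Emit:
step_arm(
  targets="-1 -0.002 0.01 0 0 0 0;-1 -0.006 0.03 0 0 0 0;-1 -0.012 0.06 0 0 0 0;-1 -0.02 0.1 0.05 0 0 0;-1 -0.03 0.16 0.12 0 0 0;-1 -0.06 0.24 0.2 0 0 0;-1 -0.1 0.32 0.28 0 0 0;-1 -0.15 0.4 0.34 0 0 0;-1 -0.2 0.48 0.4 0 0 0;-1 -0.26 0.56 0.4 0 0 0",
)

```text
clock: 34.17
eef_pos: [0.5176, 0.302, 0.1911]
tool_rot: [0.775, -0.632, 0.001, -0.002]
ft_force: [-0.0, 1.4, -0.3]
grip_width: -0.0
grasp_force: 0.0
```

Run:
```python
from fr import *
o=bot.get_obs();print(o["clock"],o["eef_pos"])
im=bot.camera("top")[:,:,::-1].copy();cv2.imwrite("pics/t12.png",im)
for n,i in(("before",cv2.imread("pics/top0.png")),("after",im)):
    b=bolts(i);B=np.array([onz("top",*p,.025)[:2] for p in b]);NL,NR,FL,FR=B
    d=(NL-NR);ey=d/np.linalg.norm(d)
    d2=(NL-NR)+(FL-FR);e2=d2/np.linalg.norm(d2)
    print(n,np.round(b,1).tolist(),"offs",((FL-NL)@e2).round(4),((FR-NR)@e2).round(4),"bolt diags",np.linalg.norm(FR-NL).round(4),np.linalg.norm(FL-NR).round(4))
# far bolts' own shift
h=cv2.cvtColor(im,cv2.COLOR_BGR2HSV)
m=cv2.inRange(h,(0,0,125),(180,50,255))
m[:190]=0;m[290:]=0;m[:,:290]=0;m[:,410:]=0
ys,xs=np.nonzero(m);ex=np.array([.981,.194]);ey=np.array([-.194,.981]);O=np.array([.5399,-.0973])
W=np.array([onz("top",x,y,.014)[:2]-O for x,y in zip(xs,ys)]);F=np.c_[W@ex,W@ey]*1e3
F=F[(abs(F[:,0])<86)&(abs(F[:,1])<114)];print("rule px frame mm",len(F),F.min(0),F.max(0),F[F[:,1].argmin()],F[F[:,1].argmax()])
```

```text
34.1667 [0.5175578  0.30196334 0.19109223]
before [[298.5, 283.4], [413.7, 264.5], [281.5, 196.5], [392.9, 179.5]] offs 0.0074 0.0076 bolt diags 0.3353 0.3471
after [[298.5, 283.4], [413.7, 264.5], [284.4, 196.2], [395.7, 179.0]] offs 0.0004 0.0004 bolt diags 0.341 0.3416
rule px frame mm 610 [-73.94768382 -97.68097745] [ 72.53318915 101.52686936] [-67.32546795 -97.68097745] [ 67.68002546 101.52686936]
```

The camera shows the far end moved 7.1 mm, leaving it within 0.4 mm of square. The rule lies centred in the opening, at least 15 mm clear of the sides, with the slide in.

```bash
python3 -c "
from workcell import bot
print(bot.job_done())"
```

```text
the job is handed in; nothing more can be done
None
```

The job is handed in, with no verdict returned: both diagonals were measured (draws of 46.4 mm and 55.3 mm, about 9 mm apart), and the far end was pushed about 7 mm to the right, which by camera leaves it within 0.4 mm of square; the rule lies flat in the opening with its slide in, clear of the frame's sides, but two things are less certain: the tip touch on the second diagonal was inferred from forces because the left stile hid it from the camera, and pushing the slide home the wrist read a brief 11.9 N, just under the 12 N limit.

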